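Open the combination lock of the culture chest and hold up its shackle

TASK

Unlock the plant-culture chest: press the clear button on the lock case fully down and let it come up again, then turn the dial clockwise through its clicks until its white line stands at the white mark on the case. Pull the U-shaped shackle straight up out of the lock and finish holding it in the gripper, bow up and legs down, with the bow about 25 cm above the bench and nothing else touching it; the dial stays at the mark. Leave the tube rack, the jar and the dishes where they stand.

Things in the scene. Friction and masses are not known exactly. Their poses are not given: they have to be found in the camera images.
- lock: Steel lock case fixed to the bench: 228 long (its y, -108 to 120), 90 wide (x, -45 to 45), 56 high; a low white chest (190 x 180 x 52 high) adjoins its +y end. Origin on the bench under the dial's axis; z up. On its flat top lie in a row the clear button (y = -82), dial (y = 0) and shackle (y = 85). A 3 mm thick, 20 mm wide hasp plate lies on the top between the shackle's legs.
- clear_button (a joint): Travel of the clear button in m: 0 up, 0.006 fully down (over 0.005 counts). Spring: 1.5 N at first, 5 N fully down; it comes up by itself.
- dial_grip (a point): On the dial's vertical axis at grip height, 28 above the case top. Black dial: skirt disc (52 diameter, top 8.5 above the case) with a grip bar on it, 50 long, 13 thick, from 8 to 38 above the case. The point turns with the dial: x along the bar towards the half with the white line, y across the bar's flat sides, z up. Skirt ticks every 30 degrees.
- dial (a joint): Dial angle in rad: 0 when its white line points at the mark (lock's +x), positive counter-clockwise from above; turning clockwise lowers it. Sprung notches every 0.524, one at 0; about 0.1 N m to leave one; let go, it snaps into the nearest. Starts two to four notches on the positive side; stops at -0.35 and 2.75. Only within about 0.1 of 0 can the shackle come out.
- shackle_bow (a point): Middle of the shackle's straight top bar, on its centre line, 112 above the bench while locked. Loose steel U of 10 mm round bar, about 0.22 kg, legs 56 apart (centres), 113 high; top bar straight for 26. Axes: x along the top bar (the lock's x while locked), z up. Legs stand 52 deep in slots with 1.5 play; it slides straight up, no spring. 48 free between bar and hasp plate.
- dial_mark (a point): The outer end of the white mark line on the case top (13 long), 43 from the dial's axis along the lock's +x.
- shackle: The same shackle; origin midway between the undersides of its two feet, 108 below shackle_bow, same axes.
- rack: Bystander: white wire rack of culture tubes, loose, 70 (x) x 130 (y) x 157 high, origin at the centre of its underside; beyond the button end of the lock.
- jar: Bystander: closed jar, 60 diameter, 80 high, loose, origin at the centre of its underside; on the robot's side of the lock.
- dishes: Bystander: two stacked clear dishes, 90 diameter, 29 high together, loose, origin at the centre of the underside; on the far side of the lock.
- clear_button_top (a point): Centre of the top face of the clear button: round, 22 diameter, 18 above the case top, in a dark round housing 38 diameter and 12 high. Pressed straight down.
Things that resemble listed ones, but are neither listed nor needed, are in the scene too. Of the things that look like the shackle, the smallest one is meant.

How it is judged (in metres and radians):
On the way, in this order (a step that is already met when the one before it is completed fails the run):
1. the clear button is pressed fully down (value of joint clear_button above 0.005 m), for 0.05 s.
2. the clear button has come up again (value of joint clear_button below 0.001 m), for 0.1 s.
3. the dial stands at the mark (value of joint dial between -0.12 and 0.12 rad), for 0.3 s.
4. the shackle is out of the lock (height (world z) of shackle_bow above 0.17 m), for 0.1 s.
At the end, for the whole second after the job is handed in: The shackle is held by the fingers with its bow more than 200 mm above the bench, within 0.35 rad of upright, still (under 0.05 m/s), touching neither lock, rack, jar nor dishes; the dial is within 0.12 rad of the mark and the button is up (all of step 3 and height (world z) of shackle_bow above 0.2 m and angle between shackle_bow's own z axis and vertical below 0.35 rad and contact force between shackle and the fingers above 1 N and linear speed of shackle below 0.05 m/s and value of joint clear_button below 0.001 m and contact force between shackle and lock below 0.2 N and contact force between shackle and rack below 0.2 N and contact force between shackle and jar below 0.2 N and contact force between shackle and dishes below 0.2 N); the arm keeps its last pose, push and grip.
It fails at once if the tube rack is moved more than 25 mm (distance of rack from where it was at the start of the episode above 0.025 m).
It fails at once if the jar is moved more than 25 mm (distance of jar from where it was at the start of the episode above 0.025 m).
It fails at once if the stack of dishes is moved more than 25 mm (distance of dishes from where it was at the start of the episode above 0.025 m).
It also fails if it takes over 72 s, if anything falls off the work surface, if the arm or the gripper's body presses on something with over 40 N, if the wrist force passes 120 N, or if a joint passes its speed limit or range.

ROBOT

A 7-joint arm with a two-finger parallel gripper is mounted at the origin on the work surface. World frame = base frame: x ahead of the robot, y to its left, z up, the work surface at z = 0. Lengths are in mm, angles in degrees, forces in N, time in s.
With the tool pointing down it reaches from about 350 to 900 mm from the base axis. Payload 7.2 kg.
Tool frame: the origin (TCP) lies midway between the tips of the shut fingers; the grasp point (between the pads) lies 19 mm behind it (ctrl.grasp_offset is the distance from the TCP to the grasp point, in mm); z points along the fingers, x is the direction in which the jaws open and shut, and the axes are right-handed (so a half turn about z gives the same grasp; the last joint's range is limited). The gripper opens to 85 mm and grips with 20 to 120 N. Pads are 22 mm wide; open, the fingers measure 114 mm over their backs; the gripper's body (76 mm by 85 mm) begins 54 mm behind the grasp point. The pads swing forward as they close: fully open they stand 13 mm farther back than shut.
Start: joints at [-75.986, 23.554, -0.728, 91.456, 0.321, 64.991, -4.71], TCP at [192.337, 594.672, 231.297] pointing down, gripper open.
Joint ranges: [-169.25, 169.25], [-16.82, 113.86], [-84.01, 82.57], [7.8, 145.47], [-59.2, 239.2], [7.22, 106.19], [-163.78, 163.78]. Speed limits (degrees/s): [136.94, 136.94, 172.46, 172.46, 180, 180, 180].

INTERFACE

Orientations are given as [roll, pitch, yaw] about the fixed x, y, z axes, in that order (R = Rz(yaw) Ry(pitch) Rx(roll)).
In Python, from rig import ctrl gives the robot as it stands.
- The arm moves only by the tool drive_tool, never from a script. Its argument "moves" is a list of rows, each a list of 3 entries, a list of its own where there are three numbers: the shift along the tool's x, y, z in m, then the turn about the tool's z in degrees, then the closure in counts, from 0 (fully open) to 255 (shut). In form: [[[x, y, z], turn, gripper], ...]. A call has exactly 10 rows; each row is the pose to reach, as a shift and turn from the pose measured when the call began, along the tool's axes at that moment; what a row does not reach only later rows make up. A row lasts 1/8 s, in which the tool goes at most 62.5 mm and 10.7 degrees, less where a joint would pass 70% of its speed; a pose out of reach is approached as far as the arm can. A call with a gripper value outside its range is refused whole. The fingers move at their own pace and stop on an object; "grip_force" is the grip in N (left out, the last holds). Time passes only in rows, so rows that repeat a pose let the fingers close, or fill a call up. It gives the time, the measured TCP pose, the force and the opening at its end, in the units of the state.
- ctrl.state(): the state, without advancing time (a new reading comes with each control period).
- ctrl.read_camera(name): name is "scene" or "top" or "wrist"; returns a dict with "img" (400x640x3 uint8, red, green, blue), "mtx" (3x3 intrinsics, pixels), "k1" (the pictures are not rectified: a ray, as slopes to the right and down, at radius r is drawn at 1 + k1 r^2 times it, then the intrinsics apply), "xyz" and "orientation" of the camera in the world; the wrist camera has in their place "hand_eye" (4x4, takes a point from camera to tool coordinates, whose origin is the TCP and whose axes are the tool frame's). Camera axes: x right, y down, z forward; pixel columns grow to the right and rows downward; lengths in mm; the calibration is good to about 2 mm. A picture is of the moment at which its call begins: read the wrist's pose just before it. There is no depth.
- ctrl.finish_job(): hands the job in, once; it reports no verdict.
Trained networks look in the newest picture that a camera, given by its name, has taken for a name from the list of things; names that differ only in an ending like _2 or _b are one class to them, and where a whole thing is asked for, a point or a joint stands for the part that bears it (a point fixed in the world has none). Each returns a list of dicts, best first, with "conf" (0 to 1); they miss things now and then, are a little off and sometimes report something else, mostly with a low value. They report only what shows in the picture. A call takes as long as a camera call. They do not tell look-alikes from the thing itself.
- ctrl.boxes_of(camera, thing): "box" ([centre column, centre row, width, height] as shares, 0 to 1, of the picture: columns of its width, rows of its height, round what is visible of it).
The state is a dict: "time": time; "joint_positions": joint angles; "joint_velocities": joint speeds; "joint_efforts": joint torques, N m; "position": TCP position; "ee_rot": TCP orientation; "force": force on the tool from outside, world axes, zero at the start; "wrist_torque": the same for the moment, N m; "gripper_width": opening from 0.0 (shut) to 1.0 (fully open).
Only numpy, scipy, OpenCV 4.12 (cv2) and the standard library are available. Lean on these libraries where they do the work, as an engineer would, in place of code of your own. Each camera call takes 0.05 s, during which the arm holds its last target. There are 200 camera calls.

## Working session

There is one attempt and no reset: what is moved stays moved. The work goes in short steps, Python scripts to look and compute and a tool call to move; the robot and the scene stay as the last step left them, time stands still between calls to the robot, and variables do not carry over. Pictures are saved under pics/ and viewed, about 8 in all and at most 12, crops included, and the job is handed in when it is done.

Besides the shell and the picture viewer there is one more tool, called as name(argument=value, ...), one argument or row to a line, values as JSON. drive_tool: Moves the arm, as the interface text tells. Its arguments: {"type":"object","properties":{"moves":{"type":"array"},"grip_force":{"type":"number"}},"required":["moves"]}

```bash
mkdir -p pics; ls; python3 - <<'E'
from rig import ctrl
import cv2
print(ctrl.state())
for c in ("scene","top"):
    r=ctrl.read_camera(c); cv2.imwrite(f"pics/{c}0.png",r["img"][:,:,::-1])
    print(c,r["mtx"],r["k1"],r["xyz"],r["orientation"])
    for t in ("lock","clear_button","dial","shackle","rack","jar","dishes"):
        print(t,[(round(b["conf"],2),[round(v*s) for v,s in zip(b["box"],(640,400,640,400))]) for b in ctrl.boxes_of(c,t)])
E
```

```text
pics
{'time': 0.0, 'joint_positions': array([-75.98451554,  23.6006415 ,  -0.7290725 ,  91.50344533,
         0.32031762,  64.99096472,  -4.71000443]), 'joint_velocities': array([ 0.02458405, -0.00096801, -0.08718913, -0.01182718, -0.01042878,
        0.0091792 ,  0.06250034]), 'joint_efforts': array([ 7.64646156e-04, -6.00631642e+01,  6.82383534e-01, -2.99407947e+01,
        1.38963904e-02,  1.06332623e-02,  1.26472832e-07]), 'position': array([192.2144397 , 594.18841681, 230.45052698]), 'ee_rot': array([1.79994177e+02, 9.28368329e-02, 7.20784953e+01]), 'force': array([-0.3308232 , -0.41333203, -0.3700708 ]), 'wrist_torque': array([-0.00811382,  0.03563157,  0.01375329]), 'gripper_width': 0.9995683134420835}
scene [[441.38221711   0.         313.20251306]
 [  0.         441.38221711 200.72425036]
 [  0.           0.           1.        ]] 0.0004369404529635221 [1242.26337431  401.84367682  734.37220381] [-128.11774639   -0.33043611  123.57254946]
lock [(0.66, [404, 258, 190, 118])]
clear_button [(0.46, [330, 205, 6, 12]), (0.19, [359, 217, 24, 22])]
dial [(0.76, [358, 217, 26, 22])]
shackle [(0.81, [392, 224, 17, 34]), (0.67, [448, 192, 27, 64]), (0.56, [388, 321, 45, 69])]
rack [(0.79, [258, 185, 62, 76]), (0.59, [360, 215, 18, 24])]
jar [(0.63, [385, 198, 24, 37])]
dishes [(0.7, [347, 274, 42, 38])]
top [[362.93573278   0.         320.05991838]
 [  0.         362.93573278 204.83402624]
 [  0.           0.           1.        ]] -0.08143636287565328 [396.44437556 -36.27695862 830.35814964] [-168.62670847    0.94612539  -91.29023342]
lock [(0.77, [242, 229, 188, 96]), (0.63, [321, 213, 6, 9])]
clear_button [(0.68, [241, 228, 185, 91]), (0.46, [321, 215, 11, 12])]
dial [(0.76, [283, 219, 27, 26])]
shackle [(0.79, [242, 222, 12, 32]), (0.72, [200, 117, 42, 60]), (0.63, [214, 315, 39, 42])]
rack [(0.6, [406, 192, 75, 50])]
jar [(0.83, [283, 285, 30, 30])]
dishes [(0.87, [264, 168, 39, 37]), (0.34, [242, 229, 187, 91])]
```

```bash
python3 - <<'E'
import cv2
a=cv2.imread("pics/top0.png")[60:360,100:500]; cv2.imwrite("pics/top1.png",cv2.resize(a,(800,600),interpolation=3))
a=cv2.imread("pics/scene0.png")[120:380,200:540]; cv2.imwrite("pics/scene1.png",cv2.resize(a,(780,596),interpolation=3))
E
```

```text
(no output)
```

View pics/top1.png

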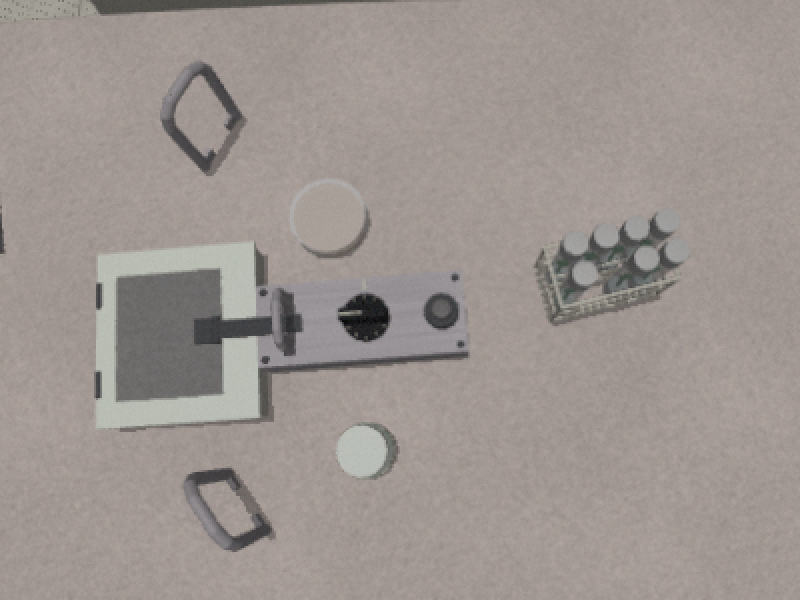

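View pics/scene1.png

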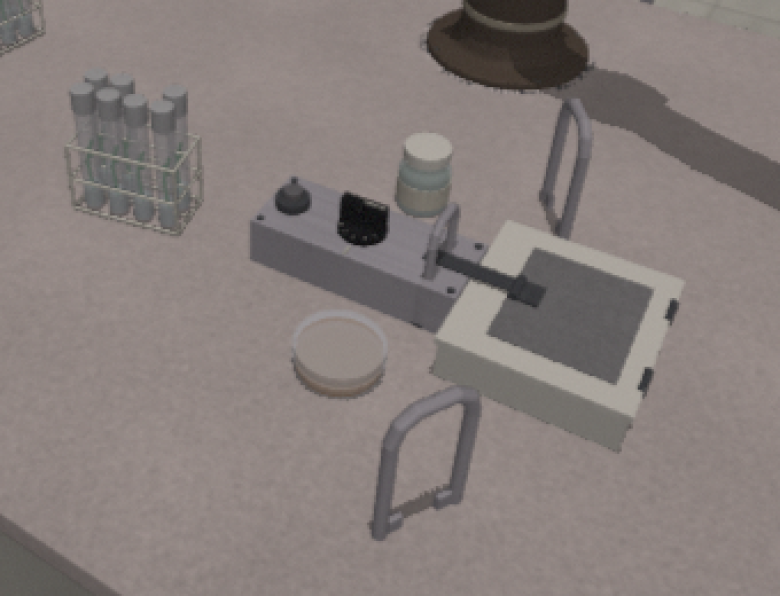

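The smallest shackle-like thing is the one in the lock case, at top (240,220) and scene (392,224). The other two, at top (200,117) and (214,315), stand loose on the bench and are bigger. The dial line points to lock +y (about +90°, three notches), and the mark is at crop (364,285). Next I compute positions.

```bash
cat > h.py <<'E'
import numpy as np, cv2
from scipy.spatial.transform import Rotation as R
from rig import ctrl
def cam(r,pose=None):
    if "hand_eye" in r:
        T=np.eye(4);T[:3,:3]=R.from_euler("xyz",pose["ee_rot"],degrees=True).as_matrix();T[:3,3]=pose["position"]
        return T@r["hand_eye"]
    T=np.eye(4);T[:3,:3]=R.from_euler("xyz",r["orientation"],degrees=True).as_matrix();T[:3,3]=r["xyz"];return T
def onplane(r,T,px,z):
    D=np.array([r["k1"],0,0,0,0.]); 
    n=cv2.undistortPoints(np.array([[px]],float),r["mtx"],D)[0,0]
    d=T[:3,:3]@np.array([n[0],n[1],1]); o=T[:3,3]
    return o+d*(z-o[2])/d[2]
E
python3 - <<'E'
from h import *
np.set_printoptions(precision=1,suppress=True)
r=ctrl.read_camera("top");T=cam(r)
for n,u,v,z in [("screw",263,293,56),("screw",455,277,56),("screw",460,344,56),("screw",265,360,56),("mark",364,285,56),("dial skirt",365,317,64),("button",441,310,74),("bow",277,319,112),("jar",362,451,80),("jarbase",366,450,0),("dish",329,216,29)]:
    print(n,onplane(r,T,(100+u/2,60+v/2),z))
r=ctrl.read_camera("scene");T=cam(r)
for n,u,v,z in [("dial skirt",361,227,64),("button",293,185,74),("bow",446,209,115)]:
    print(n,onplane(r,T,(200+u*340/780,120+v*260/596),z))
E
```

```text
screw [553.8 167.4  56. ]
screw [566.2 -43.6  56. ]
screw [492.5 -47.   56. ]
screw [480.1 163.4  56. ]
mark [559.8  56.   56. ]
dial skirt [523.1  54.1  64. ]
button [526.9 -27.7  74. ]
bow [515.3 137.7 112. ]
jar [382.5  55.8  80. ]
jarbase [382.1  61.1   0. ]
dish [648.1  99.8  29. ]
dial skirt [528.3  56.6  64. ]
button [519.1 -31.3  74. ]
bow [513.4 137.8 115. ]
```

drive_tool(
  moves=[
    [[-0.045, 0.05, 0], 7, 0],
    [[-0.09, 0.1, 0], 14, 0],
    [[-0.135, 0.15, 0], 21, 0],
    [[-0.18, 0.2, 0], 28, 0],
    [[-0.225, 0.25, 0], 35, 0],
    [[-0.27, 0.3, 0], 42, 0],
    [[-0.315, 0.35, 0], 49, 0],
    [[-0.36, 0.4, 0], 56, 0],
    [[-0.41, 0.45, 0], 63, 255],
    [[-0.453, 0.497, 0], 68.7, 255],
  ],
  grip_force=60,
)

```text
time: 2.15
position: [503.6, 50.6, 231.8]
ee_rot: [-180.0, -0.1, 3.2]
force: [-0.1, 0.8, 0.2]
gripper_width: 0.601
```

```bash
python3 - <<'E'
from h import *
np.set_printoptions(precision=1,suppress=True)
ctrl.read_camera("top")
s=ctrl.state(); r=ctrl.read_camera("wrist"); T=cam(r,s)
print(s["time"],s["position"],s["ee_rot"],s["joint_positions"],s["gripper_width"],s["force"])
print(T,r["mtx"],r["k1"])
cv2.imwrite("pics/w1.png",r["img"][:,:,::-1])
for t in ("clear_button","dial","shackle"):
    print(t,[(round(b["conf"],2),[round(v*q) for v,q in zip(b["box"],(640,400,640,400))]) for b in ctrl.boxes_of("wrist",t)])
E
```

```text
2.2 [506.8  41.9 232.3] [179.8  -0.2   2.5] [-35.9  12.5  30.2 109.1  -6.9  60.   -0.3] 0.515618496075781 [ 2.8 -6.5  0.9]
[[  1.    0.    0.  503.2]
 [  0.   -1.   -0.3 108.9]
 [  0.    0.3  -1.  373.1]
 [  0.    0.    0.    1. ]] [[336.9   0.  323.5]
 [  0.  336.9 197.9]
 [  0.    0.    1. ]] -0.052919596743745925
clear_button [(0.56, [342, 252, 22, 24])]
dial [(0.65, [343, 168, 53, 62]), (0.32, [347, 72, 83, 21])]
shackle [(0.95, [613, 8, 54, 17]), (0.94, [98, 22, 160, 40]), (0.84, [347, 69, 83, 20])]
```

View pics/w1.png

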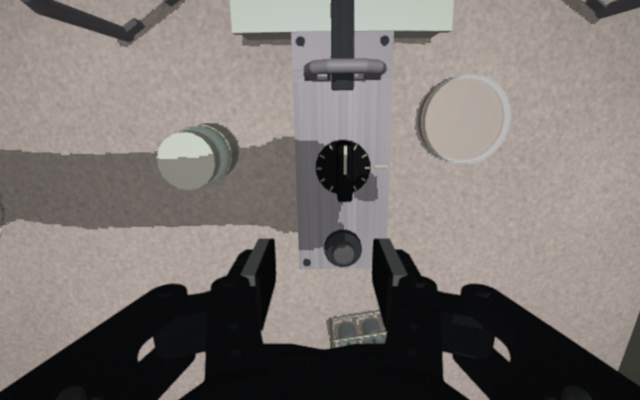

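drive_tool(
  moves=[
    [[0.01, 0.01, 0], 0, 255],
    [[0.018, 0.02, 0.01], 0, 255],
    [[0.018, 0.022, 0.02], 0, 255],
    [[0.018, 0.022, 0.03], 0, 255],
    [[0.018, 0.022, 0.03], 0, 255],
    [[0.018, 0.022, 0.03], 0, 255],
    [[0.018, 0.022, 0.03], 0, 255],
    [[0.018, 0.022, 0.03], 0, 255],
    [[0.018, 0.022, 0.03], 0, 255],
    [[0.018, 0.022, 0.03], 0, 255],
  ],
)

```text
time: 3.65
position: [521.9, 31.7, 201.2]
ee_rot: [-180.0, 0.0, 3.4]
force: [-1.2, 1.0, 1.0]
gripper_width: 0.003
```

```bash
cat > look.py <<'E'
from h import *
import sys
np.set_printoptions(precision=1,suppress=True)
s=ctrl.state(); r=ctrl.read_camera("wrist"); T=cam(r,s)
print(s["time"],s["position"],s["ee_rot"],s["joint_positions"],s["gripper_width"],s["force"])
cv2.imwrite(f"pics/{sys.argv[1]}.png",r["img"][:,:,::-1])
np.savez("last.npz",T=T,m=r["mtx"],k=r["k1"])
for t,z in (("clear_button",70),("dial",70),("shackle",112)):
    for b in ctrl.boxes_of("wrist",t):
        p=[round(v*q) for v,q in zip(b["box"],(640,400,640,400))]
        print(t,round(b["conf"],2),p,onplane(r,T,p[:2],z))
E
python3 look.py w2
```

```text
3.65 [521.9  31.7 201.2] [-180.     0.     3.4] [-33.   16.3  29.8 109.2  -9.6  56.9   4.4] 0.0025366656857158283 [-1.2  1.   1. ]
dial 0.58 [328, 162, 57, 68] [524.2  55.4  70. ]
shackle 0.86 [333, 49, 95, 29] [521.9 134.9 112. ]
shackle 0.75 [331, 139, 247, 277] [524.3  77.8 112. ]
shackle 0.68 [74, 12, 85, 23] [353.9 150.6 112. ]
shackle 0.47 [620, 3, 19, 6] [706.6 178.7 112. ]
```

View pics/w2.png

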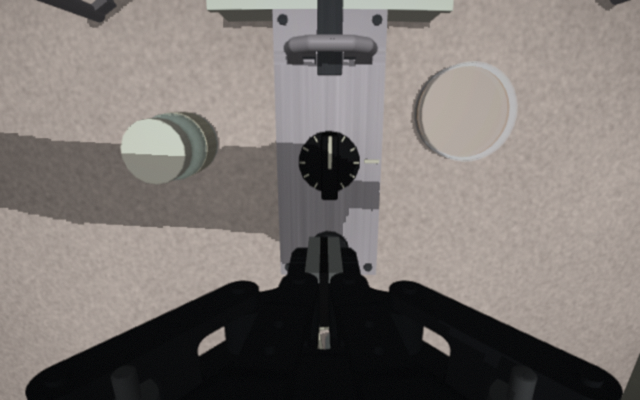

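```bash
python3 - <<'E'
from h import *
np.set_printoptions(precision=1,suppress=True)
d=np.load("last.npz");r=dict(mtx=d["m"],k1=float(d["k"]));T=d["T"]
for n,u,v,z in [("s",282,20,56),("s",377,20,56),("s",289,267,56),("s",368,267,56),("skirt",329,160,64),("mark",379,161,56),("bow",331,44,114)]: print(n,onplane(r,T,(u,v),z))
E
```

```text
s [481.7 163.   56. ]
s [555.9 167.5  56. ]
s [494.4 -47.4  56. ]
s [568.1 -43.1  56. ]
skirt [525.1  56.2  64. ]
mark [568.1  56.7  56. ]
bow [520.4 137.5 114. ]
```

drive_tool(
  moves=[
    [[0.002, 0.03, 0.02], 0, 255],
    [[0.0045, 0.059, 0.05], 0, 255],
    [[0.0045, 0.059, 0.08], 0, 255],
    [[0.0045, 0.059, 0.1], 0, 255],
    [[0.0045, 0.059, 0.112], 0, 255],
    [[0.0045, 0.059, 0.12], 0, 255],
    [[0.0045, 0.059, 0.12], 0, 255],
    [[0.0045, 0.059, 0.12], 0, 255],
    [[0.0045, 0.059, 0.12], 0, 255],
    [[0.0045, 0.059, 0.12], 0, 255],
  ],
)

```text
time: 5.1
position: [530.0, -26.9, 81.5]
ee_rot: [-180.0, -0.0, 3.4]
force: [-0.3, 1.0, -0.4]
gripper_width: 0.002
```

drive_tool(
  moves=[
    [[0, 0, 0.005], 0, 255],
    [[0, 0, 0.009], 0, 255],
    [[0, 0, 0.012], 0, 255],
    [[0, 0, 0.013], 0, 255],
    [[0, 0, 0.014], 0, 255],
    [[0, 0, 0.015], 0, 255],
    [[0, 0, 0.015], 0, 255],
    [[0, 0, 0.015], 0, 255],
    [[0, 0, 0.015], 0, 255],
    [[0, 0, 0.015], 0, 255],
  ],
)

```text
time: 6.35
position: [530.8, -26.8, 71.1]
ee_rot: [-179.8, -0.2, 3.3]
force: [-17.3, 2.1, 59.7]
gripper_width: -0.003
```

drive_tool(
  moves=[
    [[0, 0, -0.001], 0, 255],
    [[0, 0, -0.001], 0, 255],
    [[0, 0, -0.001], 0, 255],
    [[0, 0, -0.001], 0, 255],
    [[0, 0, -0.001], 0, 255],
    [[0, 0, -0.001], 0, 255],
    [[0, 0, -0.001], 0, 255],
    [[0, 0, -0.001], 0, 255],
    [[0, 0, -0.001], 0, 255],
    [[0, 0, -0.001], 0, 255],
  ],
)

```text
time: 7.6
position: [530.9, -26.9, 72.1]
ee_rot: [-179.8, -0.2, 3.3]
force: [-1.4, -0.2, 7.7]
gripper_width: -0.001
```

drive_tool(
  moves=[
    [[0, 0, -0.002], 0, 255],
    [[0, 0, -0.002], 0, 255],
    [[0, 0, -0.002], 0, 255],
    [[0, 0, -0.002], 0, 255],
    [[0, 0, -0.002], 0, 255],
    [[0, 0, -0.002], 0, 255],
    [[0, 0, -0.002], 0, 255],
    [[0, 0, -0.002], 0, 255],
    [[0, 0, -0.002], 0, 255],
    [[0, 0, -0.002], 0, 255],
  ],
)

```text
time: 8.85
position: [530.9, -26.9, 74.1]
ee_rot: [-179.8, -0.2, 3.3]
force: [0.1, -0.8, 3.5]
gripper_width: 0.005
```

drive_tool(
  moves=[
    [[0, 0, -0.002], 0, 255],
    [[0, 0, -0.002], 0, 255],
    [[0, 0, -0.002], 0, 255],
    [[0, 0, -0.002], 0, 255],
    [[0, 0, -0.002], 0, 255],
    [[0, 0, -0.002], 0, 255],
    [[0, 0, -0.002], 0, 255],
    [[0, 0, -0.002], 0, 255],
    [[0, 0, -0.002], 0, 255],
    [[0, 0, -0.002], 0, 255],
  ],
)

```text
time: 10.1
position: [530.9, -26.9, 76.1]
ee_rot: [-179.8, -0.2, 3.3]
force: [0.7, -0.2, 2.8]
gripper_width: 0.001
```

drive_tool(
  moves=[
    [[0, 0, -0.03], 0, 255],
    [[0, 0, -0.06], 0, 200],
    [[0, -0.02, -0.075], 0, 90],
    [[-0.001, -0.05, -0.075], 0, 90],
    [[-0.001, -0.081, -0.075], 0, 90],
    [[-0.001, -0.081, -0.075], 0, 90],
    [[-0.001, -0.081, -0.075], 0, 90],
    [[-0.001, -0.081, -0.06], 0, 90],
    [[-0.001, -0.081, -0.05], 0, 90],
    [[-0.001, -0.081, -0.05], 0, 90],
  ],
)

```text
time: 11.35
position: [524.2, 53.0, 125.0]
ee_rot: [-179.8, -0.0, 3.3]
force: [-0.3, 0.5, 0.3]
gripper_width: 0.651
```

```bash
python3 look.py w3
```

```text
11.35 [524.2  53.  125. ] [-179.8   -0.     3.3] [-32.9  22.6  27.9 113.  -14.3  47.7   6.2] 0.6514200553304313 [-0.3  0.5  0.3]
clear_button 0.88 [325, 331, 32, 34] [529.8 -26.5  70. ]
dial 0.96 [325, 219, 82, 99] [525.1  53.6  70. ]
dial 0.18 [118, 195, 139, 108] [397.5  61.6  70. ]
shackle 0.79 [27, 16, 54, 32] [388.2 153.1 112. ]
shackle 0.57 [328, 70, 130, 36] [521.4 135.5 112. ]
```

View pics/w3.png

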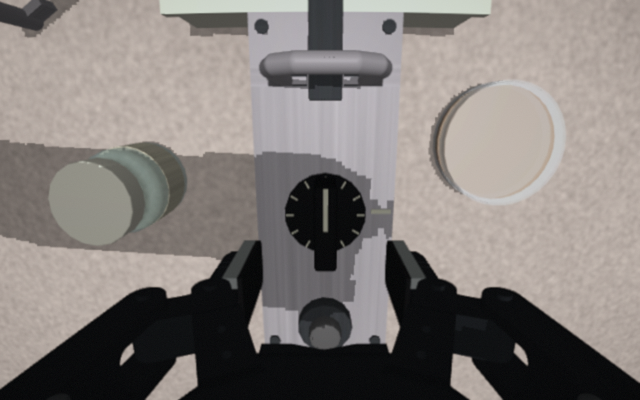

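drive_tool(
  moves=[
    [[0.001, -0.001, 0.015], 0, 90],
    [[0.001, -0.001, 0.03], 0, 90],
    [[0.001, -0.001, 0.042], 0, 90],
    [[0.001, -0.001, 0.05], 0, 90],
    [[0.001, -0.001, 0.051], 0, 90],
    [[0.001, -0.001, 0.051], 0, 255],
    [[0.001, -0.001, 0.051], 0, 255],
    [[0.001, -0.001, 0.051], 0, 255],
    [[0.001, -0.001, 0.051], 0, 255],
    [[0.001, -0.001, 0.051], 0, 255],
  ],
  grip_force=50,
)

```text
time: 12.8
position: [525.3, 54.8, 76.1]
ee_rot: [-179.7, -0.1, 3.3]
force: [-4.9, 0.1, 6.7]
gripper_width: 0.139
```

drive_tool(
  moves=[
    [[0, 0, 0], 5, 255],
    [[0, 0, 0], 10, 255],
    [[0, 0, 0], 15, 255],
    [[0, 0, 0], 20, 255],
    [[0, 0, 0], 25, 255],
    [[0, 0, 0], 30, 255],
    [[0, 0, 0], 35, 255],
    [[0, 0, 0], 40, 255],
    [[0, 0, 0], 45, 255],
    [[0, 0, 0], 45, 255],
  ],
)

```text
time: 14.05
position: [526.2, 54.4, 76.2]
ee_rot: [-179.7, 0.0, -41.7]
force: [4.2, -1.9, -6.8]
gripper_width: 0.135
```

drive_tool(
  moves=[
    [[0, 0, 0], 5, 255],
    [[0, 0, 0], 10, 255],
    [[0, 0, 0], 15, 255],
    [[0, 0, 0], 20, 255],
    [[0, 0, 0], 25, 255],
    [[0, 0, 0], 30, 255],
    [[0, 0, 0], 35, 255],
    [[0, 0, 0], 40, 255],
    [[0, 0, 0], 45, 255],
    [[0, 0, 0], 45, 255],
  ],
)

```text
time: 15.3
position: [526.6, 53.3, 76.2]
ee_rot: [-179.8, 0.1, -86.6]
force: [2.7, -3.6, -5.8]
gripper_width: 0.136
```

drive_tool(
  moves=[
    [[0, 0, 0], 0, 110],
    [[0, 0, 0], 0, 110],
    [[0, 0, 0], 0, 110],
    [[0, 0, 0], 0, 110],
    [[0, 0, -0.02], 0, 110],
    [[0, 0, -0.05], 0, 110],
    [[0, 0, -0.08], 0, 110],
    [[0, 0, -0.11], 0, 110],
    [[0, 0, -0.11], 0, 110],
    [[0, 0, -0.11], 0, 110],
  ],
)

```text
time: 16.55
position: [525.9, 53.3, 186.5]
ee_rot: [-179.8, 0.1, -86.6]
force: [0.5, -0.3, -0.5]
gripper_width: 0.57
```

```bash
python3 look.py w4
```

```text
16.55 [525.9  53.3 186.5] [-179.8    0.1  -86.6] [-55.5  25.2  59.2 110.7 -25.6  58.2 -71.5] 0.5695975374942056 [ 0.5 -0.3 -0.5]
clear_button 0.64 [429, 195, 25, 26] [530.2 -29.1  70. ]
shackle 0.61 [213, 198, 45, 92] [529.5 128.4 112. ]
```

View pics/w4.png

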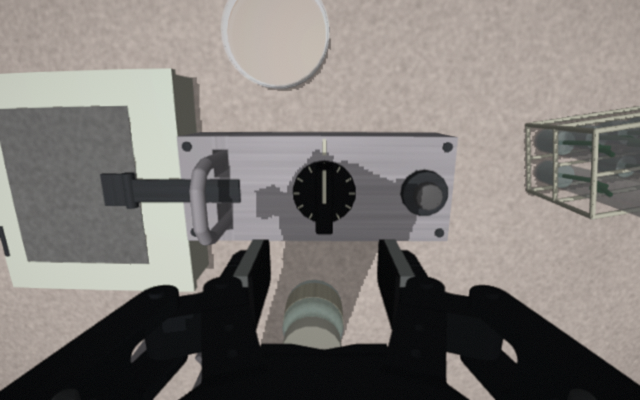

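drive_tool(
  moves=[
    [[-0.03, 0, 0], 0, 110],
    [[-0.06, 0, 0], 0, 110],
    [[-0.085, 0, 0.01], 0, 110],
    [[-0.085, 0, 0.02], 0, 110],
    [[-0.085, 0, 0.035], 0, 110],
    [[-0.085, 0, 0.035], 0, 110],
    [[-0.085, 0, 0.035], 0, 110],
    [[-0.085, 0, 0.035], 0, 110],
    [[-0.085, 0, 0.035], 0, 110],
    [[-0.085, 0, 0.035], 0, 110],
  ],
)

```text
time: 18.0
position: [520.9, 138.0, 150.9]
ee_rot: [-179.8, 0.1, -86.6]
force: [-0.6, -0.5, -0.6]
gripper_width: 0.57
```

```bash
python3 look.py w5
```

```text
18.0 [520.9 138.  150.9] [-179.8    0.1  -86.6] [-61.4  29.   56.3 111.3 -29.5  55.2 -77.6] 0.5703779927539979 [-0.6 -0.5 -0.6]
clear_button 0.97 [561, 207, 35, 32] [530.4 -28.5  70. ]
dial 0.75 [441, 208, 73, 87] [524.7  57.7  70. ]
shackle 0.77 [326, 213, 21, 115] [529.6 137.9 112. ]
```

View pics/w5.png

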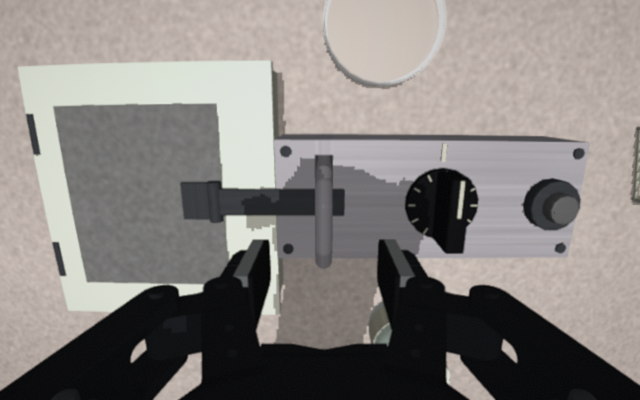

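drive_tool(
  moves=[
    [[0, 0, 0.015], 0, 110],
    [[0, 0, 0.03], 0, 110],
    [[0, 0, 0.045], 0, 110],
    [[0, 0, 0.054], 0, 110],
    [[0, 0, 0.054], 0, 110],
    [[0, 0, 0.054], 0, 255],
    [[0, 0, 0.054], 0, 255],
    [[0, 0, 0.054], 0, 255],
    [[0, 0, 0.054], 0, 255],
    [[0, 0, 0.054], 0, 255],
  ],
  grip_force=70,
)

```text
time: 19.45
position: [521.3, 138.2, 97.3]
ee_rot: [-179.8, 0.1, -86.6]
force: [-1.1, -0.6, 6.2]
gripper_width: 0.084
```

drive_tool(
  moves=[
    [[0, 0, -0.003], 0, 255],
    [[0, 0, -0.006], 0, 255],
    [[0, 0, -0.009], 0, 255],
    [[0, 0, -0.012], 0, 255],
    [[0, 0, -0.015], 0, 255],
    [[0, 0, -0.018], 0, 255],
    [[0, 0, -0.021], 0, 255],
    [[0, 0, -0.024], 0, 255],
    [[0, 0, -0.025], 0, 255],
    [[0, 0, -0.025], 0, 255],
  ],
)

```text
time: 20.7
position: [521.2, 138.2, 122.4]
ee_rot: [-179.8, 0.1, -86.6]
force: [-0.1, 0.1, -3.6]
gripper_width: 0.088
```

drive_tool(
  moves=[
    [[0, 0, -0.006], 0, 255],
    [[0, 0, -0.015], 0, 255],
    [[0, 0, -0.025], 0, 255],
    [[0, 0, -0.037], 0, 255],
    [[0, 0, -0.05], 0, 255],
    [[0, 0, -0.065], 0, 255],
    [[0, 0, -0.08], 0, 255],
    [[0, 0, -0.095], 0, 255],
    [[0, 0, -0.107], 0, 255],
    [[0, 0, -0.113], 0, 255],
  ],
)

```text
time: 21.95
position: [521.0, 138.0, 236.3]
ee_rot: [-179.7, 0.1, -86.6]
force: [0.4, -0.2, -2.7]
gripper_width: 0.087
```

drive_tool(
  moves=[
    [[0, 0, -0.002], 0, 255],
    [[0, 0, -0.002], 0, 255],
    [[0, 0, -0.002], 0, 255],
    [[0, 0, -0.002], 0, 255],
    [[0, 0, -0.002], 0, 255],
    [[0, 0, -0.002], 0, 255],
    [[0, 0, -0.002], 0, 255],
    [[0, 0, -0.002], 0, 255],
    [[0, 0, -0.002], 0, 255],
    [[0, 0, -0.002], 0, 255],
  ],
)

```text
time: 23.2
position: [521.0, 138.0, 238.2]
ee_rot: [-179.7, 0.1, -86.6]
force: [-0.1, -0.0, -2.6]
gripper_width: 0.087
```

```bash
python3 look.py w6; python3 - <<'E'
from h import *
s=ctrl.read_camera("scene")["img"][:,:,::-1]; w=cv2.imread("pics/w6.png")
a=cv2.resize(s[60:360,240:540],(400,400),interpolation=3); b=cv2.resize(w,(400,250))
o=np.zeros((400,800,3),np.uint8);o[:,:400]=a;o[:250,400:]=b;cv2.imwrite("pics/f.png",o)
E
```

```text
23.2 [521.  138.  238.2] [-179.7    0.1  -86.6] [-66.7  23.   62.2 105.9 -22.6  64.5 -83.1] 0.08672259697697748 [-0.1 -0.  -2.6]
clear_button 0.88 [500, 183, 24, 23] [528.9 -28.5  70. ]
dial 0.94 [411, 181, 53, 60] [525.5  57.1  70. ]
shackle 0.68 [325, 240, 28, 166] [478.4 135.4 112. ]
```

View pics/f.png

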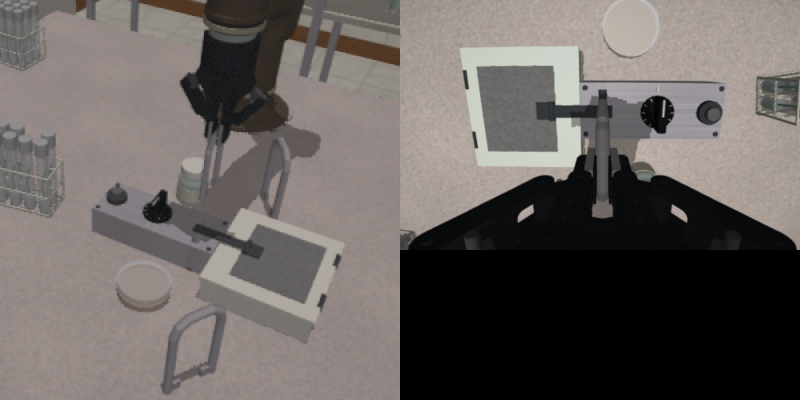

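The shackle is held upright and clear of the lock. The dial is at the mark, the button is up and the bystanders have not moved. Handing in.

```bash
python3 -c "
from rig import ctrl
print(ctrl.finish_job())"
```

```text
the job is handed in; nothing more can be done
None
```

I unlocked the chest and handed the job in at about 23 s on the robot's clock. The hand-in reports no verdict.

- **Button:** I pressed it to its stop and let it come up. The stop peaked at about 60 N on the wrist. On release the force fell in line with the spring over the next few millimetres, which fits a full press. In the later pictures the button is up.
- **Dial:** It started three notches from the mark. I turned it 90° clockwise, and the pictures show its white line at the white mark.
- **Shackle:** I took the smallest of the three look-alikes, the one in the lock, by its bow and pulled it straight up. It now hangs upright with legs down, bow about 25 cm above the bench. The force reading was about 2.6 N downward, close to the shackle's weight, so nothing else appears to be touching it.
- **Rack, jar and dishes:** They look unmoved in the last pictures; I did not measure their positions.

**One disagreement:** contact with the button came at a tool height about 4 mm above the nominal figure. I allowed for that in the later grasps.

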